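Bring the bottom sample tray to the top on the drying slab

ROBOT

A 6-joint arm with a two-finger parallel gripper is mounted at the origin on the work surface. World frame = base frame: x ahead of the robot, y to its left, z up, the work surface at z = 0. Lengths are in mm, angles in rad, forces in N, time in s.
With the tool pointing down it reaches from about 375 to 925 mm from the base axis. Payload 5.7 kg.
Tool frame: the origin (TCP) lies midway between the tips of the shut fingers; the grasp point (between the pads) lies 19 mm behind it; z points along the fingers, y is the line along which they close (so a half turn about z gives the same grasp; the last joint's range is limited). The gripper opens to 88 mm and grips with 3 to 60 N. Pads are 20 mm wide; open, the fingers measure 115 mm over their backs; the gripper's body (75 mm by 178 mm) begins 61 mm behind the grasp point.
Start: joints at [-1.341, 0.359, 1.51, -0, 1.272, -0.115], TCP at [202.789, -564.658, 222.623] pointing down, gripper open.
Joint ranges: [-2.97, 2.97], [-1.01, 2.36], [0.21, 2.38], [-0.96, 4.11], [0.2, 2.71], [-2.98, 2.98]. Speed limits (rad/s): [2.39, 2.39, 3.14, 3.14, 3.14, 3.14].

INTERFACE

Orientations are given as a rotation vector (axis times angle).
In Python, from station import arm, optics gives the robot as it stands. The module is installed in compiled form; this text tells all that it offers.
- The arm moves only by the tool arm_command, never from a script. Its argument "moves" is text: rows parted by semicolons, each of 5 numbers parted by spaces: the shift along the tool's x, y, z in mm, then the turn about the tool's z in rad, then the closure, from -1 (fully open) to 1 (shut), so that 0 is half open. In form: x y z roll claw; .... A call has exactly 8 rows; each row is the pose to reach, as a shift and turn from the pose commanded when the call began, along the tool's axes at that moment; what a row does not reach only later rows make up. A row lasts 1/10 s, in which the tool goes at most 50 mm and 8.59 degrees, less where a joint would pass 70% of its speed; a pose out of reach is approached as far as the arm can. A call with a gripper value outside its range is refused whole. The fingers move at their own pace and stop on an object; the grip force is fixed at half the most. Time passes only in rows, so rows that repeat a pose let the fingers close, or fill a call up. It gives the time, the measured TCP pose, the force, the opening and the grip force at its end, in the units of the state.
- arm.get_obs(): the state, without advancing time (a new reading comes with each control period).
- optics.snapshot(name): name is "scene" or "top" or "wrist"; returns a dict with "frame" (480x640x3 uint8, blue, green, red), "fx", "fy", "cx", "cy" (pixels), "dist" ([k1, k2, p1, p2, k3] as OpenCV has them; the pictures are not rectified), "R" (3x3) and "t" (3): a world point X has camera coordinates R X + t. Camera axes: x right, y down, z forward; pixel columns grow to the right and rows downward; lengths in mm; the calibration is good to about 2 mm. A picture is of the moment at which its call begins. There is no depth.
- arm.job_done(): hands the job in; it is judged then, once.
The state is a dict: "clock": time; "qpos": joint angles; "joint_vel": joint speeds; "effort": joint torques, N m; "eef_pos": TCP position; "tool_rot": TCP orientation; "wrist_force": force on the tool from outside, world axes, zero at the start; "wrist_torque": the same for the moment, N m; "grip_width": finger opening in mm; "grasp_force": force on a finger pad.
Only numpy, scipy, OpenCV 4.12 (cv2) and the standard library are available. Lean on these libraries where they do the work, as an engineer would, in place of code of your own. Each camera call takes 0.05 s, during which the arm holds its last target. There are 200 camera calls.

TASK

Two long wooden trays of earth samples stand stacked, and the bottom one gets no air. Lift the upper tray off and set it down flat on the middle of the ribbed terracotta slab, then stack the lower tray squarely on top of it, the right way up and with its long sides along the other's. Set both down gently rather than dropping them, keep them level on the way, and leave the short tray standing where it is.

Things in the scene. Friction and masses are not known exactly. Their poses are not given: they have to be found in the camera images.
- upper_tray: The tray on top of the stack at the start: open wooden box 180 x 60 x 50 mm (long, wide, high), holding a fixed ochre clay block with a half-round trough along its length, up to 5 mm below the rim. 0.35 to 0.7 kg in all. Origin: centre of the underside; x along the 180 mm length, y across, z up. Flat vertical sides, so it can be taken from above across its 60 mm width.
- lower_tray: The tray under it, at the start flat on the table with the upper tray flush and square on its rim (so the upper's underside is 50 mm above the lower's): the same wooden box, 180 x 60 x 50 mm, 0.38 to 0.77 kg, holding a fixed grey earth block with two round sockets (30 mm wide). Origin: centre of the underside; x along the length, y across, z up. The trays do not lock together.
- slab: Terracotta cladding slab fixed flat on the table, 260 x 150 x 20 mm, with dark rib lines along its length; its top is flat and 20 mm above the table. Origin: centre of its underside, on the table; x along the 260 mm length, z up.
- short_tray: Bystander, to be left alone: a shorter wooden tray standing by itself on the table at the far side, 120 x 60 x 50 mm, with a dark straw-earth brick in it. Origin: centre of the underside; x along its length.
Mind the look-alikes: they are no part of the job. There is more than one size of the upper_tray; the one meant has the size given above. Leave any pink look-alike of the lower_tray alone.

How it is judged:
By the outcome, as a careful person would: the job done as asked, in the order asked, and still so for the second after the job is handed in, with the robot touching nothing.
It also fails if it takes over 58 s, if anything falls off the work surface, if the arm or the gripper's body presses on something with over 40 N, if the wrist force passes 120 N, or if a joint passes its speed limit or range.

## Working session

There is one attempt and no reset: what is moved stays moved. The work goes in short steps, Python scripts to look and compute and a tool call to move; the robot and the scene stay as the last step left them, time stands still between calls to the robot, and variables do not carry over. Pictures are saved under pics/ and viewed, at most 10 in all, crops included, and the job is handed in when it is done.

Besides the shell and the picture viewer there is one more tool, called as name(argument=value, ...) on one line, values as JSON. arm_command: Moves the arm, as the interface text tells. Its arguments: {"type":"object","properties":{"moves":{"type":"string"}},"required":["moves"]}

```bash
mkdir -p pics
python3 - <<'E'
from station import arm, optics
import cv2
for n in ("top","scene"):
    s=optics.snapshot(n); cv2.imwrite(f"pics/{n}1.png",s["frame"])
    print(n,s["fx"],s["cx"],s["cy"],s["dist"],s["R"],s["t"])
print(arm.get_obs())
E
```

```text
top 575.3169810974467 327.4108144526966 243.03550942737095 [-0.14952107  0.          0.          0.          0.        ] [[ 0.00279114 -0.99979959 -0.01982384]
 [-0.99652426 -0.00113043 -0.08329543]
 [ 0.08325632  0.01998743 -0.9963277 ]] [  -9.77829384  484.07365845 1269.65875977]
scene 479.8487761165489 316.4684236743234 240.4581035626605 [-0.00811664  0.          0.          0.          0.        ] [[ 0.36620087  0.93032065 -0.02001009]
 [ 0.57812287 -0.24431067 -0.77851541]
 [-0.72915764  0.27352473 -0.62730643]] [-177.33270292 -237.31110063 1603.68710635]
{'clock': 0.1, 'qpos': array([-1.34107925e+00,  3.59427555e-01,  1.51132186e+00,  5.18536712e-05,
        1.27248251e+00, -1.15113311e-01]), 'joint_vel': array([-0.00054164, -0.00128046, -0.00272073,  0.00235025,  0.00024716,
       -0.00085388]), 'effort': array([-7.06764313e-04, -5.16356099e+01, -2.71407384e+01,  6.76685153e-02,
        2.76127656e-02, -2.66795644e-05]), 'eef_pos': array([ 202.68448507, -564.07592217,  221.89776357]), 'tool_rot': array([-3.09340216e+00, -5.38673743e-01,  6.97261126e-05]), 'wrist_force': array([-0.87824709,  0.23763521, -0.5494209 ]), 'wrist_torque': array([-0.02680362, -0.00942293,  0.01895556]), 'grasp_force': 0.0, 'grip_width': 87.88971195407494}
```

View pics/top1.png

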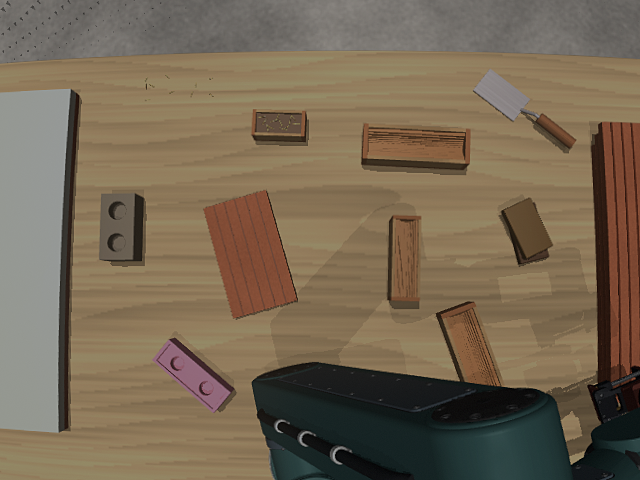

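View pics/scene1.png

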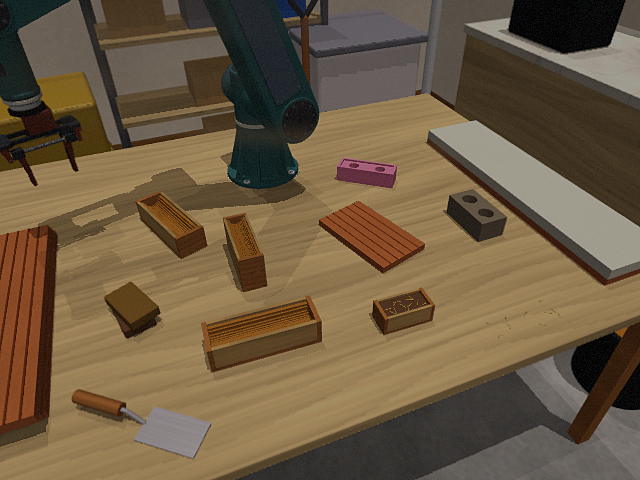

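The scene has three ochre trays: scene (245,250), (262,332) and (170,224); in the top view (404,260), (415,147) and (470,345). The pink tray (top 194,375) and the grey block (122,228) are other look-alikes. The tray at top (404,260) is about 180 x 60 and looks two trays tall, so I'll check that in an enlarged crop.

Run:
```python
import cv2,numpy as np
s=cv2.imread("pics/scene1.png"); t=cv2.imread("pics/top1.png")
a=cv2.resize(s[185:305,125:285],None,fx=5,fy=5,interpolation=cv2.INTER_CUBIC)
cv2.imwrite("pics/c1.png",a)
b=cv2.resize(t[180:330,195:435],None,fx=3.333,fy=3.333,interpolation=cv2.INTER_CUBIC)
cv2.imwrite("pics/c2.png",b); print(a.shape,b.shape)
```

```text
(600, 800, 3) (500, 800, 3)
```

View pics/c1.png

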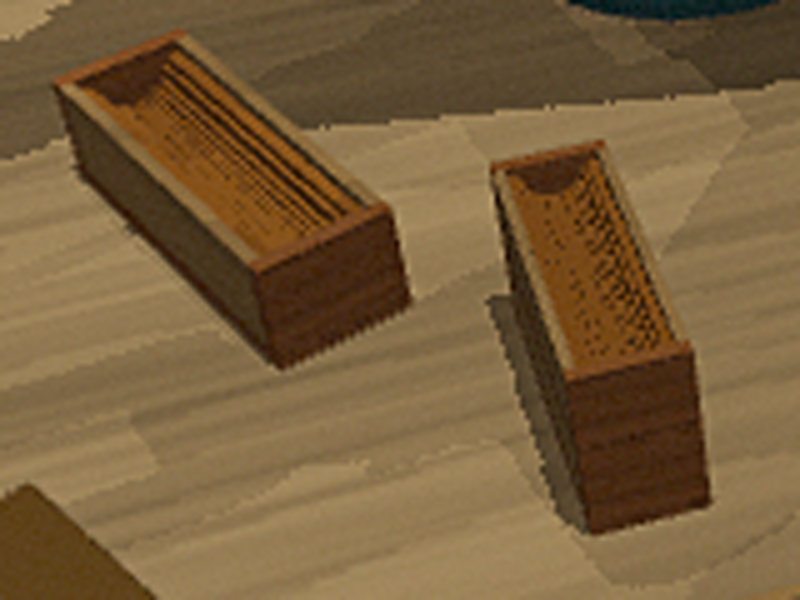

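View pics/c2.png

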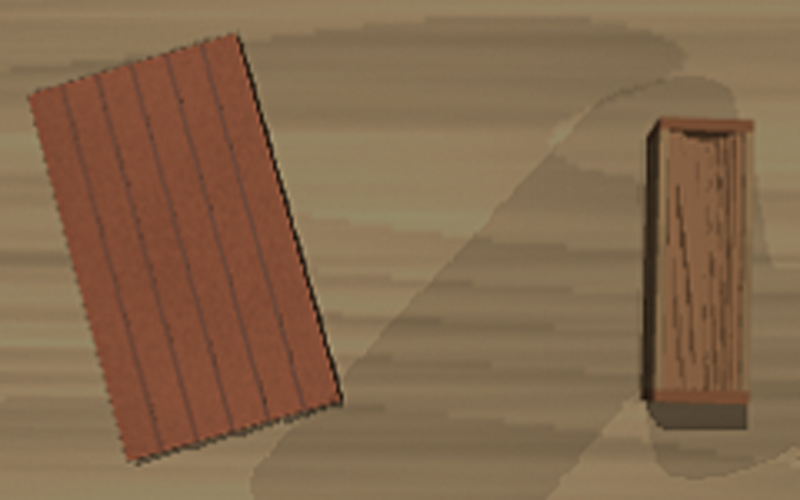

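The crop shows that the right-hand ochre tray (scene 245,250) has an end face taller than it is wide and the 180 x 60 footprint, so it's the stack. The left one is single height. Next I'll measure the stack and slab corners. In the top crop the rim is at (661,120), (754,120), (748,402), (652,402) and the slab at (28,95), (237,33), (343,404), (132,463).

```bash
cat > h.py <<'E'
import numpy as np, cv2
from station import arm, optics
def back(s,px,z):
    K=np.array([[s["fx"],0,s["cx"]],[0,s["fy"],s["cy"]],[0,0,1]])
    n=cv2.undistortPoints(np.array(px,float).reshape(-1,1,2),K,np.array(s["dist"]))[:,0]
    R,t=np.array(s["R"]),np.array(s["t"]).ravel(); c=-R.T@t
    d=np.c_[n,np.ones(len(n))]@R
    return (c+d*((z-c[2])/d[:,2])[:,None])[:,:2]
def proj(s,X):
    K=np.array([[s["fx"],0,s["cx"]],[0,s["fy"],s["cy"]],[0,0,1]])
    return cv2.projectPoints(np.array(X,float).reshape(-1,1,3),cv2.Rodrigues(np.array(s["R"]))[0],np.array(s["t"],float),K,np.array(s["dist"]))[0][:,0]
def rect(P,nm):
    # P: far-left, far-right, near-right, near-left
    c=P.mean(0); u=(P[0]+P[1]-P[2]-P[3])/2; w=(P[0]+P[3]-P[1]-P[2])/2
    print(nm,"c",c.round(1),"len",np.linalg.norm(u).round(1),"wid",np.linalg.norm(w).round(1),"yaw",np.arctan2(u[1],u[0]).round(4),"yaw_w",(np.arctan2(w[1],w[0])-np.pi/2).round(4))
E
python3 - <<'E'
from h import *
s=optics.snapshot("top"); k=1/3.333
f=lambda P:[((x+.5)*k-.5+195,(y+.5)*k-.5+180) for x,y in P]
rect(back(s,f([(661,119),(755,119),(749,403),(652,403)]),100),"stack")
rect(back(s,f([(28,95),(237,33),(343,404),(132,463)]),20),"slab")
s=optics.snapshot("scene")
g=lambda P:[((x+.5)/5-.5+125,(y+.5)/5-.5+185) for x,y in P]
# far-left/far-right as seen from above: far = +x
P=back(s,g([(692,345),(568,380),(491,165),(603,141)]),100); print(P.round(1)); rect(P,"stack scene")
P=back(s,g([(711,503),(593,533)]),0);print(P)
E
```

```text
stack c [ 446.7 -175.5] len 179.3 wid 60.4 yaw -0.034 yaw_w 0.0006
slab c [459.6 165.9] len 261.3 wid 148.6 yaw 0.291 yaw_w 0.282
[[ 534.2 -150.5]
 [ 535.8 -209.8]
 [ 357.6 -204.9]
 [ 359.7 -146.6]]
stack scene c [ 446.8 -178. ] len 176.4 wid 58.8 yaw -0.0248 yaw_w -0.003
[[ 535.82087687 -150.69291711]
 [ 533.70428174 -209.45440967]]
```

```bash
cat >> h.py <<'E'
def go(x,y,z,yaw):
    o=arm.get_obs(); R=cv2.Rodrigues(o["tool_rot"])[0]
    d=R.T@(np.array([x,y,z])-o["eef_pos"]); a=np.arctan2(R[1,0],R[0,0])
    print("t",round(o["clock"],2),"shift",d.round(1),"roll",round(float((a-yaw+np.pi/2)%np.pi-np.pi/2),4),"tilt",R[:,2].round(3),"w",round(o["grip_width"],1),"f",o["wrist_force"].round(1))
E
python3 -c "
from h import *
go(447,-177,180,-.028)"
```

```text
t 0.2 shift [ 360.8 -281.8   42.5] roll 0.3729 tilt [-0.     0.001 -1.   ] w 88.0 f [0.3 0.4 0.4]
```

arm_command(moves="30 -24 4 0.05 -1; 64 -50 8 0.1 -1; 98 -76 12 0.15 -1; 132 -103 16 0.2 -1; 166 -130 20 0.25 -1; 200 -156 24 0.3 -1; 234 -183 28 0.34 -1; 268 -209 32 0.373 -1")

```text
clock: 1.0
eef_pos: [384.9, -275.7, 190.6]
tool_rot: [-3.141, 0.047, -0.0]
wrist_force: [1.3, 0.0, 0.1]
grip_width: 88.1
grasp_force: 0.0
```

```bash
python3 -c "
from h import *
go(447,-177,150,-.028)"
```

```text
t 1.0 shift [  59.1 -100.6   40.6] roll -0.0021 tilt [ 0.  0. -1.] w 88.1 f [1.3 0.  0.1]
```

arm_command(moves="12 -20 8 0 -1; 24 -40 16 0 -1; 36 -60 24 0 -1; 46 -78 32 0 -1; 54 -92 38 0 -1; 59 -100 41 0 -1; 59 -100 41 0 -1; 59 -100 41 0 -1")

```text
clock: 1.8
eef_pos: [446.1, -179.4, 149.8]
tool_rot: [3.141, -0.044, -0.0]
wrist_force: [0.4, 0.5, 0.3]
grip_width: 87.8
grasp_force: 0.0
```

Run:
```python
from h import *
go(447,-177,57,-.028)
s=optics.snapshot("wrist"); cv2.imwrite("pics/w1.png",s["frame"])
c,sn=np.cos(-.028),np.sin(-.028)
for z in (100,):
  X=[(447+c*a-sn*b,-177+sn*a+c*b,z) for a,b in((90,30),(90,-30),(-90,-30),(-90,30))]
  print(proj(s,X).round(1))
```

```text
t 1.8 shift [ 0.8 -2.5 92.8] roll 0.0003 tilt [-0. -0. -1.] w 87.8 f [0.4 0.5 0.3]
[[252.2  89.2]
 [369.4  89.3]
 [358.5 388.1]
 [264.8 388. ]]
```

View pics/w1.png

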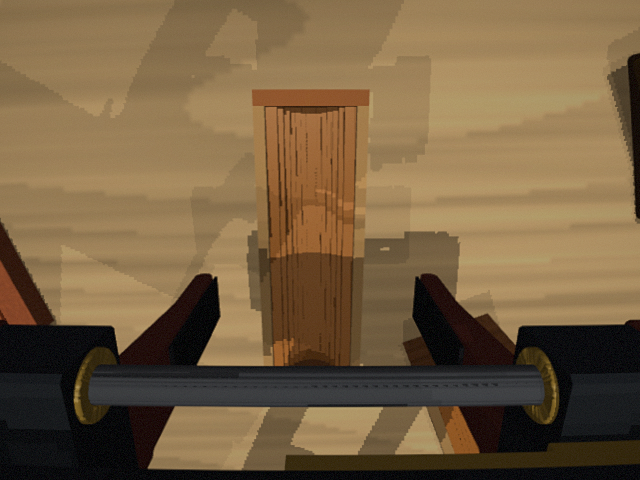

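The wrist view shows the rim's far corners at (252,89) and (370,90), which matches the prediction, so I can descend and grip.

arm_command(moves="1 -2 20 0 -1; 1 -2 40 0 -1; 1 -2 58 0 -1; 1 -2 72 0 -1; 1 -2 83 0 -1; 1 -2 90 0 -1; 1 -2 93 0 -1; 1 -2 93 0 -1")

```text
clock: 2.65
eef_pos: [447.2, -177.3, 56.6]
tool_rot: [-3.141, 0.045, 0.0]
wrist_force: [-0.3, 0.0, -0.6]
grip_width: 87.8
grasp_force: 0.0
```

arm_command(moves="0 0 0 0 1; 0 0 0 0 1; 0 0 0 0 1; 0 0 0 0 1; 0 0 0 0 1; 0 0 0 0 1; 0 0 0 0 1; 0 0 0 0 1")

```text
clock: 3.45
eef_pos: [447.4, -177.0, 56.9]
tool_rot: [-3.141, 0.044, -0.001]
wrist_force: [-0.4, 2.0, 5.3]
grip_width: 59.7
grasp_force: 30.0
```

arm_command(moves="0 0 -1 0 1; 0 0 -4 0 1; 0 0 -10 0 1; 0 0 -20 0 1; 0 0 -32 0 1; 0 0 -42 0 1; 0 0 -48 0 1; 0 0 -50 0 1")

```text
clock: 4.25
eef_pos: [447.7, -177.4, 107.6]
tool_rot: [3.141, -0.044, 0.002]
wrist_force: [-0.3, -0.1, -7.1]
grip_width: 60.2
grasp_force: 30.0
```

Run:
```python
from h import *
go(459.6,165.9,107,.287)
s=optics.snapshot("scene"); f=s["frame"]; t=optics.snapshot("top")["frame"]
cv2.imwrite("pics/l1.png",cv2.resize(f[130:310,125:365],None,fx=3.33,fy=3.33,interpolation=cv2.INTER_CUBIC))
```

```text
t 4.25 shift [   2.2 -343.5    0.4] roll -0.3152 tilt [ 0.001 -0.001 -1.   ] w 60.2 f [-0.3 -0.1 -7.1]
```

View pics/l1.png

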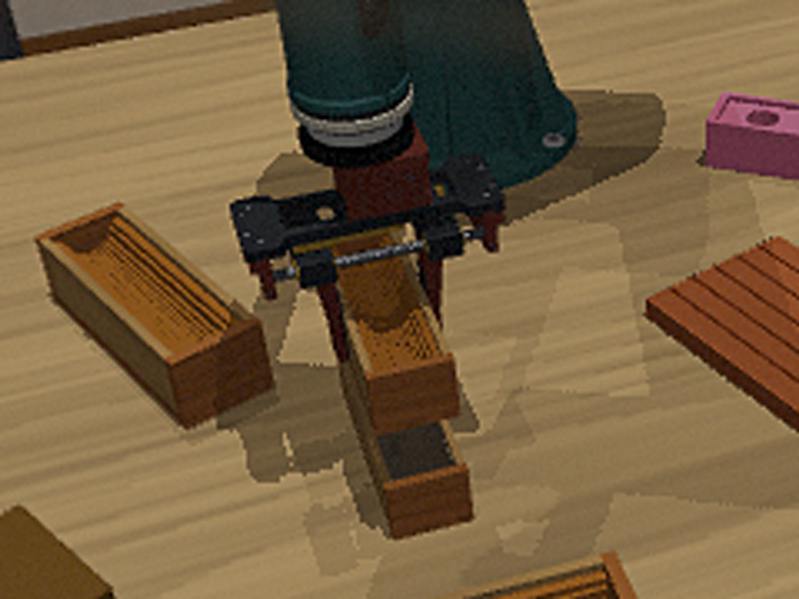

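The upper tray is up, gripped at its middle and level, with the grey lower tray below it at crop (420,470). Next I carry it across.

arm_command(moves="0 -8 0 0 1; 0 -24 0 -0.02 1; 0 -46 0 -0.05 1; 0 -70 0 -0.08 1; 0 -95 0 -0.11 1; 0 -120 0 -0.14 1; 0 -145 0 -0.16 1; 0 -170 0 -0.18 1")

```text
clock: 5.15
eef_pos: [451.2, -5.6, 106.2]
tool_rot: [-3.132, -0.239, 0.002]
wrist_force: [0.5, 0.5, -5.3]
grip_width: 59.9
grasp_force: 30.0
```

```bash
python3 -c "
from h import *
go(459.6,165.9,107,.287)"
```

```text
t 5.15 shift [  34.4 -168.2   -0.7] roll -0.1344 tilt [-0.001  0.001 -1.   ] w 59.9 f [ 0.5  0.5 -5.3]
```

arm_command(moves="5 -25 0 -0.03 1; 10 -50 0 -0.06 1; 16 -76 0 -0.09 1; 21 -102 0 -0.12 1; 26 -128 0 -0.134 1; 30 -148 0 -0.134 1; 33 -162 0 -0.134 1; 34 -168 0 -0.134 1")

```text
clock: 5.95
eef_pos: [459.8, 165.3, 106.3]
tool_rot: [-3.109, -0.45, 0.001]
wrist_force: [-0.4, -0.9, -5.5]
grip_width: 59.8
grasp_force: 30.0
```

```bash
python3 -c "
from h import *
go(459.6,165.9,28,.287)"
```

```text
t 5.95 shift [ 0.  -0.6 78.3] roll 0.0002 tilt [-0.001  0.    -1.   ] w 59.8 f [-0.4 -0.9 -5.5]
```

arm_command(moves="0 0 12 0 1; 0 0 28 0 1; 0 0 44 0 1; 0 0 58 0 1; 0 0 68 0 1; 0 0 73 0 1; 0 0 75 0 1; 0 0 76 0 1")

```text
clock: 6.75
eef_pos: [460.5, 163.9, 30.7]
tool_rot: [-3.11, -0.447, -0.0]
wrist_force: [0.7, 0.6, -5.6]
grip_width: 59.7
grasp_force: 30.0
```

arm_command(moves="0 0 0.5 0 1; 0 0 1 0 1; 0 0 1.5 0 1; 0 0 2 0 1; 0 0 2.5 0 1; 0 0 3 0 1; 0 0 3 0 1; 0 0 3 0 1")

```text
clock: 7.55
eef_pos: [460.2, 164.0, 27.7]
tool_rot: [-3.109, -0.447, 0.0]
wrist_force: [-0.1, 0.1, -6.3]
grip_width: 60.0
grasp_force: 30.0
```

arm_command(moves="0 -1 0 0 1; 0 -1.5 0 0 1; 0 -1.5 0.3 0 1; 0 -1.5 0.6 0 1; 0 -1.5 0.9 0 1; 0 -1.5 1.2 0 1; 0 -1.5 1.5 0 1; 0 -1.5 1.5 0 1")

```text
clock: 8.35
eef_pos: [459.8, 165.5, 26.9]
tool_rot: [-3.109, -0.448, -0.001]
wrist_force: [-3.2, -0.1, 6.8]
grip_width: 60.0
grasp_force: 30.0
```

Contact with the slab is made: the force changed from -6 to +7 N. I'll open the gripper and retreat.

arm_command(moves="0 0 0 0 0.2; 0 0 0 0 -0.2; 0 0 0 0 -0.5; 0 0 0 0 -1; 0 0 0 0 -1; 0 0 0 0 -1; 0 0 0 0 -1; 0 0 0 0 -1")

```text
clock: 9.15
eef_pos: [459.8, 165.5, 26.1]
tool_rot: [-3.109, -0.447, 0.0]
wrist_force: [0.3, 0.4, 1.2]
grip_width: 87.5
grasp_force: 0.0
```

arm_command(moves="0 0 -6 0 -1; 0 0 -20 0 -1; 0 0 -40 0 -1; 0 0 -60 0 -1; 0 0 -80 0 -1; 0 0 -100 0 -1; 0 0 -112 0 -1; 0 0 -118 0 -1")

```text
clock: 9.95
eef_pos: [460.4, 165.6, 145.5]
tool_rot: [-3.109, -0.447, -0.003]
wrist_force: [0.1, 0.1, -0.7]
grip_width: 88.2
grasp_force: 0.0
```

```bash
python3 -c "
from h import *
go(447,-177,140,-.028)"
```

```text
t 9.95 shift [-109.5  324.9    5.3] roll 0.3138 tilt [ 0.002  0.001 -1.   ] w 88.2 f [ 0.1  0.1 -0.7]
```

arm_command(moves="-9 26 0 0.04 -1; -22 66 0 0.1 -1; -36 106 0 0.16 -1; -49 146 0 0.22 -1; -63 186 2 0.27 -1; -76 226 3 0.314 -1; -90 266 4 0.314 -1; -100 296 5 0.314 -1")

```text
clock: 10.75
eef_pos: [446.6, -148.9, 138.6]
tool_rot: [-3.141, 0.046, 0.001]
wrist_force: [0.7, -0.1, 0.7]
grip_width: 87.9
grasp_force: 0.0
```

Run:
```python
from h import *
go(447,-177,140,-.028)
s=optics.snapshot("top"); f=s["frame"]
cv2.imwrite("pics/t2.png",cv2.resize(f[180:330,195:435],None,fx=3.333,fy=3.333,interpolation=cv2.INTER_CUBIC))
```

```text
t 10.75 shift [ 1.2 28.1 -1.4] roll -0.0014 tilt [-0.001  0.    -1.   ] w 87.9 f [ 0.7 -0.1  0.7]
```

View pics/t2.png

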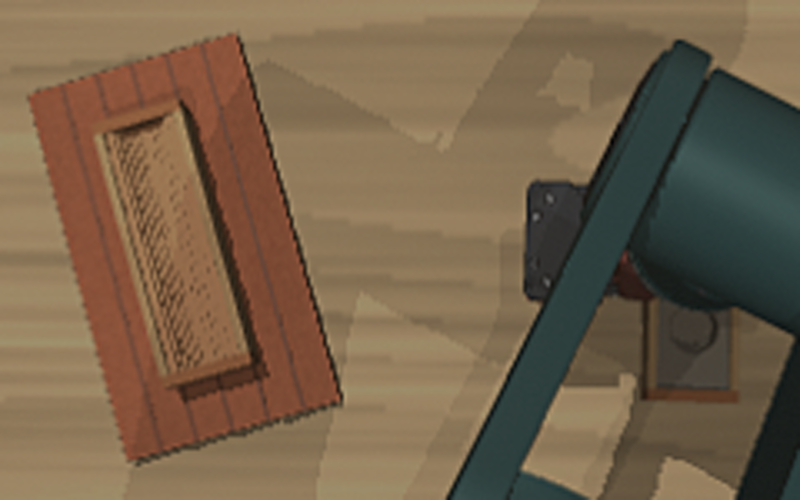

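The upper tray lies flat and centred on the slab, with its rim at (95,133), (182,100), (255,354), (166,385). I'll measure it, then move over the lower tray.

arm_command(moves="1 10 -1 0 -1; 1 19 -1 0 -1; 1 25 -1 0 -1; 1 28 -1 0 -1; 1 28 -1 0 -1; 1 28 -1 0 -1; 1 28 -1 0 -1; 1 28 -1 0 -1")

```text
clock: 11.6
eef_pos: [447.5, -174.4, 140.2]
tool_rot: [-3.141, 0.043, -0.0]
wrist_force: [-0.4, -0.0, 0.5]
grip_width: 87.5
grasp_force: 0.0
```

Run:
```python
from h import *
s=optics.snapshot("top"); k=1/3.333
f=lambda P:[((x+.5)*k-.5+195,(y+.5)*k-.5+180) for x,y in P]
rect(back(s,f([(95,133),(182,100),(255,354),(166,385)]),70),"upper")
go(447.2,-177,7.5,-.028)
s=optics.snapshot("wrist"); cv2.imwrite("pics/w2.png",s["frame"])
c,sn=np.cos(-.028),np.sin(-.028)
print(proj(s,[(447+c*a-sn*b,-177+sn*a+c*b,50) for a,b in((90,30),(90,-30),(-90,-30),(-90,30))]).round(1))
```

```text
upper c [459.5 164.5] len 171.9 wid 61.1 yaw 0.2919 yaw_w 0.3504
t 11.65 shift [ -0.2   2.6 132.7] roll 0.0002 tilt [-0.  0. -1.] w 87.5 f [-0.9 -0.2 -0. ]
[[270.9  96.2]
 [369.1  96.3]
 [359.8 354. ]
 [278.5 353.9]]
```

View pics/w2.png

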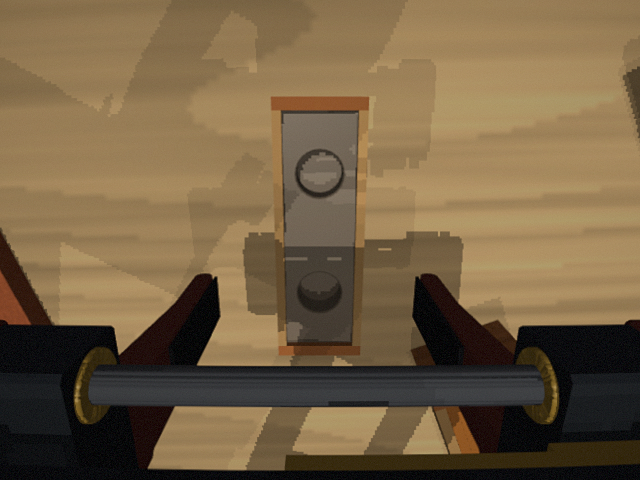

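The lower tray sits exactly where predicted, with corners (271,97), (369,97), (360,354), (279,354). Descending to grip it.

arm_command(moves="0 2.5 25 0 -1; 0 2.5 50 0 -1; 0 2.5 75 0 -1; 0 2.5 95 0 -1; 0 2.5 112 0 -1; 0 2.5 124 0 -1; 0 2.5 131 0 -1; 0 2.5 132 0 -1")

```text
clock: 12.5
eef_pos: [447.2, -177.0, 7.6]
tool_rot: [-3.141, 0.044, 0.001]
wrist_force: [0.7, -0.5, 0.2]
grip_width: 88.0
grasp_force: 0.0
```

arm_command(moves="0 0 0 0 1; 0 0 0 0 1; 0 0 0 0 1; 0 0 0 0 1; 0 0 0 0 1; 0 0 0 0 1; 0 0 0 0 1; 0 0 0 0 1")

```text
clock: 13.3
eef_pos: [447.7, -177.1, 8.7]
tool_rot: [-3.141, 0.045, -0.001]
wrist_force: [0.2, 1.8, 6.5]
grip_width: 60.4
grasp_force: 30.0
```

arm_command(moves="0 0 -2 0 1; 0 0 -8 0 1; 0 0 -22 0 1; 0 0 -42 0 1; 0 0 -66 0 1; 0 0 -90 0 1; 0 0 -106 0 1; 0 0 -112 0 1")

```text
clock: 14.1
eef_pos: [447.8, -177.5, 121.6]
tool_rot: [3.14, -0.044, 0.003]
wrist_force: [1.3, 0.1, -7.1]
grip_width: 59.9
grasp_force: 30.0
```

```bash
python3 -c "
from h import *
go(459.8,165.5,118,.287)"
```

```text
t 14.1 shift [   2.3 -343.2    3.3] roll -0.3152 tilt [ 0.002 -0.001 -1.   ] w 59.9 f [ 1.3  0.1 -7.1]
```

arm_command(moves="0 -8 0 0 1; 0 -24 0 -0.02 1; 0 -46 0 -0.05 1; 0 -70 0 -0.08 1; 0 -95 0 -0.11 1; 0 -120 0 -0.14 1; 0 -145 0 -0.16 1; 0 -170 0 -0.18 1")

```text
clock: 14.9
eef_pos: [450.6, -5.6, 118.8]
tool_rot: [-3.131, -0.239, 0.005]
wrist_force: [0.1, -0.9, -6.8]
grip_width: 59.9
grasp_force: 30.0
```

```bash
python3 -c "
from h import *
go(459.8,165.5,120,.287)"
```

```text
t 14.9 shift [  35.1 -167.7   -1.1] roll -0.1345 tilt [-0.003  0.001 -1.   ] w 59.9 f [ 0.1 -0.9 -6.8]
```

arm_command(moves="5 -25 0 -0.03 1; 10 -50 0 -0.06 1; 16 -76 0 -0.09 1; 21 -102 0 -0.12 1; 26 -128 0 -0.134 1; 30 -148 0 -0.134 1; 33 -162 0 -0.134 1; 34 -168 0 -0.134 1")

```text
clock: 15.7
eef_pos: [459.5, 165.1, 119.2]
tool_rot: [-3.109, -0.449, 0.003]
wrist_force: [1.2, -0.1, -6.5]
grip_width: 59.6
grasp_force: 30.0
```

arm_command(moves="0 0 6 0 1; 0 0 14 0 1; 0 0 22 0 1; 0 0 28 0 1; 0 0 32 0 1; 0 0 33 0 1; 0 0 33 0 1; 0 0 33 0 1")

```text
clock: 16.5
eef_pos: [460.8, 163.9, 87.4]
tool_rot: [-3.109, -0.447, -0.001]
wrist_force: [0.3, 0.0, -5.5]
grip_width: 60.2
grasp_force: 30.0
```

Run:
```python
from h import *
go(459.8,165.5,78.5,.287)
s=optics.snapshot("scene"); f=s["frame"]
cv2.imwrite("pics/p1.png",cv2.resize(f[110:290,280:520],None,fx=3.33,fy=3.33,interpolation=cv2.INTER_CUBIC))
```

```text
t 16.5 shift [-0.5 -1.8  8.9] roll -0.0013 tilt [ 0.001  0.    -1.   ] w 60.2 f [ 0.3  0.  -5.5]
```

View pics/p1.png

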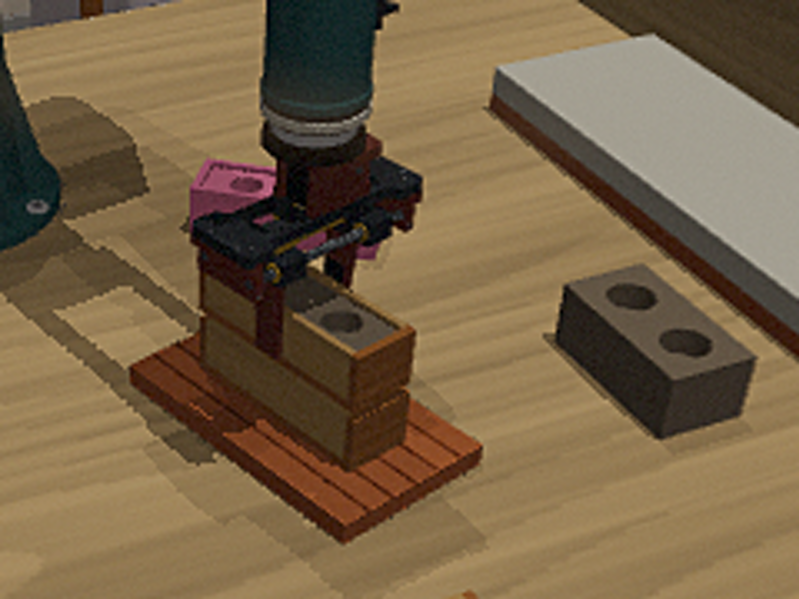

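The lower tray hovers just above the upper one, and the two are aligned (end faces at 380,360 and 378,430). Lowering it slowly.

arm_command(moves="0 -0.8 1 0 1; -0.3 -1.5 2 0 1; -0.3 -1.7 3 0 1; -0.3 -1.7 4 0 1; -0.3 -1.7 5 0 1; -0.3 -1.7 5.5 0 1; -0.3 -1.7 6 0 1; -0.3 -1.7 6 0 1")

```text
clock: 17.35
eef_pos: [459.6, 165.5, 81.1]
tool_rot: [-3.109, -0.447, 0.0]
wrist_force: [0.6, -0.1, -5.9]
grip_width: 59.6
grasp_force: 30.0
```

arm_command(moves="0 0 0.4 0 1; 0 0 0.8 0 1; 0 0 1.2 0 1; 0 0 1.6 0 1; 0 0 2 0 1; 0 0 2.4 0 1; 0 0 2.6 0 1; 0 0 2.6 0 1")

```text
clock: 18.15
eef_pos: [459.7, 165.5, 78.7]
tool_rot: [-3.109, -0.447, -0.0]
wrist_force: [-0.6, -0.6, -4.2]
grip_width: 60.0
grasp_force: 30.0
```

arm_command(moves="0 0 0.2 0 1; 0 0 0.4 0 1; 0 0 0.6 0 1; 0 0 0.8 0 1; 0 0 0.8 0 1; 0 0 0.8 0 1; 0 0 0.8 0 1; 0 0 0.8 0 1")

```text
clock: 18.95
eef_pos: [459.7, 165.5, 78.7]
tool_rot: [-3.109, -0.447, -0.001]
wrist_force: [-4.5, -0.7, 8.9]
grip_width: 60.0
grasp_force: 30.0
```

Seated, with the force now at +9 N. Releasing.

arm_command(moves="0 0 0 0 0.2; 0 0 0 0 -0.2; 0 0 0 0 -0.5; 0 0 0 0 -1; 0 0 0 0 -1; 0 0 0 0 -1; 0 0 0 0 -1; 0 0 0 0 -1")

```text
clock: 19.75
eef_pos: [459.7, 165.5, 77.7]
tool_rot: [-3.109, -0.447, 0.0]
wrist_force: [-0.2, 0.3, 0.3]
grip_width: 87.8
grasp_force: 0.0
```

arm_command(moves="0 0 -6 0 -1; 0 0 -20 0 -1; 0 0 -40 0 -1; 0 0 -60 0 -1; 0 0 -80 0 -1; 0 0 -100 0 -1; 0 0 -112 0 -1; 0 0 -118 0 -1")

```text
clock: 20.55
eef_pos: [460.3, 165.6, 197.1]
tool_rot: [-3.109, -0.447, -0.003]
wrist_force: [0.2, 0.3, 0.5]
grip_width: 87.6
grasp_force: 0.0
```

Run:
```python
from h import *
go(459.8,165.5,78.5,.287)
s=optics.snapshot("scene"); f=s["frame"]
cv2.imwrite("pics/p2.png",cv2.resize(f[150:290,300:440],None,fx=4,fy=4,interpolation=cv2.INTER_CUBIC))
```

```text
t 20.55 shift [ -0.7  -0.  118.6] roll -0.0012 tilt [ 0.002  0.001 -1.   ] w 87.6 f [0.2 0.3 0.5]
```

View pics/p2.png

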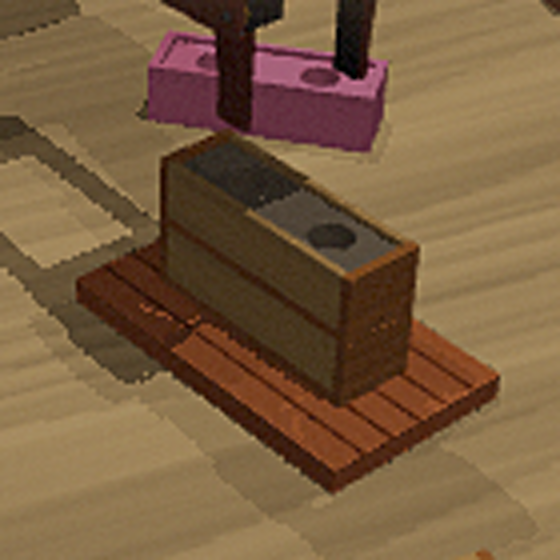

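The stack stands flush and square in the middle of the slab (crop 290,270), and the gripper is clear of it. Handing in.

```bash
python3 -c "
from station import arm
print(arm.job_done())"
```

```text
the job is handed in; nothing more can be done
None
```

The upper tray now lies flat in the middle of the slab with the lower tray stacked flush and square on top, right way up; the short tray was not touched, and I handed the job in at about 20.6 s.

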